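# Nest the spare steel tumbler and put the tray away

## Robot

A 6-joint arm with a two-finger parallel gripper is mounted at the origin on the work surface. World frame = base frame: x ahead of the robot, y to its left, z up, the work surface at z = 0. Lengths are in mm, angles in rad, forces in N, time in s.
With the tool pointing down it reaches from about 375 to 825 mm from the base axis. Payload 5.5 kg.
Tool frame: the origin (TCP) lies on the front face of the gripper's body, between the roots of the fingers; the fingertips stand 73 mm ahead of it and the grasp point (between the pads) lies 54 mm ahead of it; z points along the fingers, y is the line along which they close (so a half turn about z gives the same grasp; the last joint's range is limited). The gripper opens to 85 mm and grips with 20 to 120 N. Pads are 22 mm wide; open, the fingers measure 114 mm over their backs; the gripper's body (76 mm by 85 mm) begins 54 mm behind the grasp point. The pads swing forward as they close: fully open they stand 13 mm farther back than shut.
Start: joints at [-1.167, 0.314, -0.047, 1.21, 0, 1.571], TCP at [235.746, -551.742, 303.899] pointing down, gripper open.
Joint ranges: [-2.67, 2.67], [-0.69, 1.73], [-1.03, 1.25], [-2.08, 2.16], [-1.42, 1.45], [-3.14, 3.14]. Speed limits (rad/s): [2.39, 2.39, 3.01, 3.14, 3.14, 3.14].

## Interface

Orientations are given as a unit quaternion [w, x, y, z].
In Python, from bench import r gives the robot as it stands. The module is installed in compiled form; this text tells all that it offers.
- The arm moves only by the tool arm_command, never from a script. Its argument "rows" is a list of rows, each an object with "dp": the shift along the world's x, y, z in m, a list of three; "yaw": the turn about the world's z in degrees; "grip": the opening, from 0 (shut) to 1 (fully open). In form: [{"dp": [x, y, z], "yaw": yaw, "grip": grip}, ...]. A call has exactly 10 rows; each row shifts and turns the commanded pose from where the row before left it; what a row does not reach is not made up. A row lasts 1/10 s, in which the tool goes at most 50 mm and 8.59 degrees, less where a joint would pass 70% of its speed; a pose out of reach is approached as far as the arm can. A call is refused whole if a number of a shift passes 0.05 or a number of a turn 8.59, either way. A call with a gripper value outside its range is refused whole. The fingers move at their own pace and stop on an object; "force" is the grip in N (left out, the last holds). Time passes only in rows, so rows that do not move let the fingers close, or fill a call up. It gives the time, the measured TCP pose, the force, the opening and the grip force at its end, in the units of the state.
- r.state(): the state, without advancing time (a new reading comes with each control period).
- r.read_camera(name): name is "scene" or "top" or "wrist"; returns the picture (384x512x3 uint8, red, green, blue); there is no depth.
- r.camera_model(name): a dict with "fx", "fy", "cx", "cy" (pixels), "D" ([k1, k2, p1, p2, k3] as OpenCV has them; the pictures are not rectified), "view" (4x4, takes a point from world to camera coordinates); the wrist camera has in their place "hand_eye" (4x4, takes a point from camera to tool coordinates, whose origin is the TCP and whose axes are the flange's). Camera axes: x right, y up, looking along -z (the intrinsics and any distortion apply to the point x, -y, -z); pixel columns grow to the right and rows downward; lengths in mm; the calibration is good to about 2 mm. A picture is of the moment at which its call begins: read the wrist's pose just before it. camera_model takes no time and is no camera call.
- r.hand_in(): hands the job in; it is judged then, once.
The state is a dict: "t": time; "qpos": joint angles; "qvel": joint speeds; "joint_efforts": joint torques, N m; "position": TCP position; "eef_rot": TCP orientation; "contact_force": force on the tool from outside, world axes, zero at the start; "moment": the same for the moment, N m; "gripper_width": opening from 0.0 (shut) to 1.0 (fully open); "finger_force": force on a finger pad.
Only numpy, scipy, OpenCV 4.12 (cv2) and the standard library are available. Lean on these libraries where they do the work, as an engineer would, in place of code of your own. Each camera call takes 0.05 s, during which the arm holds its last target. There are 200 camera calls.

## Task

Put the spare tumbler away: take the upside-down steel tumbler standing on the counter and nest it, still upside down, loosely over the matching upside-down tumbler in the pulled-out tray, letting it just rest there without pressing it down or dropping it on, because tapered tumblers jam. Then let go and slide the tray fully home into the cupboard, leaving everything in it standing, and leave the small terracotta pot on the counter where it is.

Things in the scene. Friction and masses are not known exactly. Their poses are not given: they have to be found in the camera images.
- tumbler_mid (a point): The spare tumbler: plain tapered steel tumbler standing mouth down alone on the counter, left or right of the tray. 88 mm tall; outer diameter 68 mm at the mouth (below) and 46 mm at the closed end (on top), straight taper; walls 3 mm, closed end 4 mm thick; 60 to 130 g. The point is on its axis half-way up (44 mm above the mouth); its z axis points up out of the closed end.
- mate_mid (a point): The mate: an identical tumbler standing loose and mouth down in the tray's front row. Same size, same kind of point and axes. Only the tapers touch when nested: the spare then rests about 24 mm higher than the mate (21 to 27 mm, as friction has it), and being off-centre it touches earlier (1 mm sideways: some 8 mm higher).
- tray (a joint): Travel of the tray into the cupboard in m, along the x axis of body cupboard. Starts at 0 to 0.02 (pulled out); 0.22 is fully home against its stop, front panel flush with the cupboard's face. It slides with about 1.5 N of friction and some damping and stays where it is left. Tray: 340 mm long, 196 mm wide, floor's top 14 mm above the counter, front panel 54 mm high, sides 38 mm, back open.
- tray_pull (a point): Middle of the tray's pull: a round steel bar 10 mm thick and 100 mm long, level, parallel to the front panel, 55 mm out from it on the robot's side, 40 mm above the counter, held by an arm at each end. Axes as body cupboard. Push it along +x of the cupboard to shut the tray.
- cupboard: Low wooden cupboard base fixed on the counter, 260 mm wide, 380 mm deep, 154 mm high, its tray opening 142 mm high. Origin on the counter below the middle of its front face; x points level into the cupboard (the way the tray shuts), y left along the face as seen from the robot, z up.
- dabba: Bystander in the tray's back row: octagonal steel box with lid, 90 mm across, 68 mm high with its knob. Origin at the centre of its underside, z up.
- shaker: Bystander in the tray's front row beside the mate: glass salt shaker, 42 mm across, 66 mm high. Origin at the centre of its underside, z up.
- pot_tray: Bystander in the tray's back row: white ceramic pinch pot, 64 mm across, 34 mm high. Origin at the centre of its underside, z up.
- pot_counter: Bystander on the counter on the other side of the tray from the spare tumbler: terracotta pinch pot, 72 mm across, 36 mm high. Origin at the centre of its underside, z up.

How it is judged (in metres and radians):
On the way:
1. the spare tumbler rests nested over the mate, upright, and is let go, the tray not yet shut (horizontal distance between tumbler_mid and mate_mid below 0.004 m and z of tumbler_mid in the frame of mate_mid between 0.014 and 0.032 m and angle between tumbler_mid's own z axis and vertical below 0.09 rad and contact force between the fingers and tumbler below 0.05 N and value of joint tray below 0.19 m), for 0.3 s.
At the end, for the whole second after the job is handed in: The spare is nested upside down over the mate: axes within 4 mm, 14 to 32 mm higher than the mate, tilted less than 0.09 rad, at rest; the mate (within 0.06 rad), shaker, dabba and white pot (within 0.1 rad) stand upright on the tray floor; the tray is within 8 mm of fully home (horizontal distance between tumbler_mid and mate_mid below 0.004 m and z of tumbler_mid in the frame of mate_mid between 0.014 and 0.032 m and angle between tumbler_mid's own z axis and vertical below 0.09 rad and angle between mate_mid's own z axis and vertical below 0.06 rad and value of joint tray above 0.212 m and linear speed of tumbler below 0.02 m/s and angle between each of shaker, dabba, pot_tray's own z axis and vertical below 0.1 rad and height (world z) of each of mate, shaker, dabba, pot_tray below 0.022 m); the robot touches nothing.
It fails at once if the spare is pressed onto the mate so that they wedge (over 90 N summed over their tapered walls, which is 11 to 16 N of push) (contact force between tumbler and mate above 90 N and contact force between any of the fingers, the arm and tumbler above 0.5 N).
It fails at once if the spare is dropped onto the mate (falls free at over 0.5 m/s, a drop of some 13 mm) (horizontal distance between tumbler_mid and mate_mid below 0.03 m and z of tumbler_mid in the frame of mate_mid below 0.09 m and linear speed of tumbler above 0.5 m/s and contact force between the fingers and tumbler below 0.05 N).
It fails at once if the mate is tipped or lifted out of the tray (angle between mate_mid's own z axis and vertical above 0.3 rad or height (world z) of mate above 0.04 m).
It fails at once if a thing in the tray is tipped over (angle between any of shaker, dabba, pot_tray's own z axis and vertical above 0.35 rad).
It fails at once if the terracotta pot on the counter is shifted more than 3 cm (distance of pot_counter from where it was at the start of the episode above 0.03 m).
It also fails if it takes over 64 s, if anything falls off the work surface, if the arm or the gripper's body presses on something with over 40 N, if the wrist force passes 120 N, or if a joint passes its speed limit or range.

## Working session

There is one attempt and no reset: what is moved stays moved. The work goes in short steps, Python scripts to look and compute and a tool call to move; the robot and the scene stay as the last step left them, time stands still between calls to the robot, and variables do not carry over. Pictures are saved under pics/ and viewed, at most 10 in all, crops included, and the job is handed in when it is done.

Besides the shell and the picture viewer there is one more tool, called after "Emit:" in YAML: its name, and indented under it one key for each argument. arm_command: Moves the arm, as the interface text tells. Its arguments: {"type":"object","properties":{"rows":{"type":"array"},"force":{"type":"number"}},"required":["rows"]}

```bash
mkdir -p pics; cat > h.py <<'E'
import numpy as np, cv2
from bench import r
def snap(n,f):
    im=r.read_camera(n); cv2.imwrite('pics/'+f,im[:,:,::-1]); return im
def mats(n,st=None):
    m=r.camera_model(n); K=np.array([[m['fx'],0,m['cx']],[0,m['fy'],m['cy']],[0,0,1.]]); D=np.array(m['D'],float)
    if 'view' in m: V=np.array(m['view'])
    else:
        from scipy.spatial.transform import Rotation as R
        q=st['eef_rot']; T=np.eye(4); T[:3,:3]=R.from_quat([q[1],q[2],q[3],q[0]]).as_matrix(); T[:3,3]=st['position']
        V=np.linalg.inv(T@np.array(m['hand_eye']))
    return K,D,np.diag([1,-1,-1,1.])@V
def proj(P,M):
    K,D,V=M; rv,_=cv2.Rodrigues(V[:3,:3]); return cv2.projectPoints(np.array(P,float).reshape(-1,1,3),rv,V[:3,3],K,D)[0][:,0]
def atz(uv,z,M):
    K,D,V=M; n=cv2.undistortPoints(np.array(uv,float).reshape(-1,1,2),K,D)[:,0]
    d=np.c_[n,np.ones(len(n))]@V[:3,:3]; c=-V[:3,:3].T@V[:3,3]
    return c+d*((z-c[2])/d[:,2])[:,None]
E
python3 - <<'E'
from h import *
print(r.state())
for n in ('top','scene'):
    im=snap(n,n+'0.png'); M=mats(n); print(n,(-M[2][:3,:3].T@M[2][:3,3]).round(), M[0][0,0])
a=cv2.imread('pics/top0.png');b=cv2.imread('pics/scene0.png')
cv2.imwrite('pics/top1.png',cv2.resize(a,(800,600)));cv2.imwrite('pics/scene1.png',cv2.resize(b,(800,600)))
E
```

```text
{'t': 0.0, 'qpos': array([-1.16699896e+00,  3.14214118e-01, -4.80716719e-02,  1.21020117e+00,
       -1.17881607e-05,  1.57079127e+00]), 'qvel': array([-0.0020142 , -0.00060909,  0.00157588,  0.00162411, -0.001153  ,
       -0.00147602]), 'joint_efforts': array([ 1.31840592e-03, -5.39601874e+01,  3.39740431e+01,  1.96490146e-02,
        7.14091493e-05,  6.39425366e-06]), 'position': array([ 235.56722589, -551.33029539,  303.04484622]), 'eef_rot': array([-8.26963121e-04,  9.79686743e-01,  2.00532220e-01, -1.75283119e-04]), 'contact_force': array([-0.5932375 ,  0.62240141,  0.91531389]), 'moment': array([ 0.0342097 ,  0.00077645, -0.00657782]), 'finger_force': 0.0, 'gripper_width': 1.0010349218957735}
top [513.  -2. 873.] 347.1826723135182
scene [ 802. -890.  777.] 496.10936105127
```

View pics/top1.png

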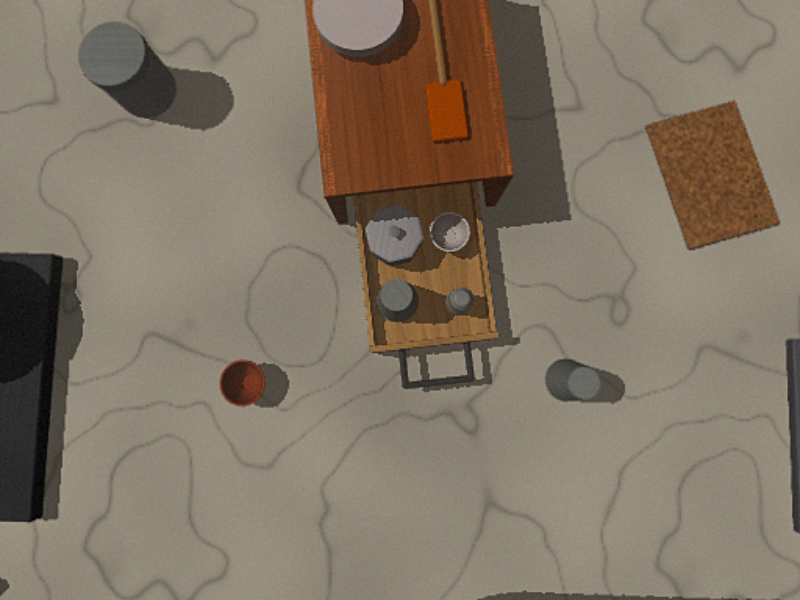

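View pics/scene1.png

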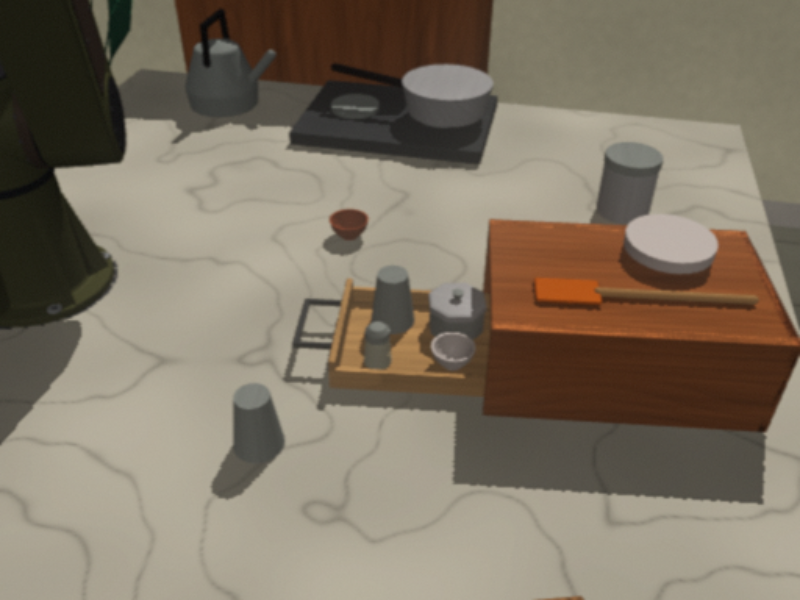

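The top view shows the spare's top at (584,382), the mate's top near (397,297), the shaker at (460,299), the terracotta pot at (243,382) and the pull bar running (404,386)–(473,381), all in the 800 px picture. The scene view shows the tops of the spare at (253,393) and the mate at (393,273).

```bash
python3 - <<'E'
from h import *
s=.64
for n,d in (('top',{'spare':((584,382),88),'mate':((397.5,296),102),'shaker':((460,298),80),'pot':((243,382),36),'barL':((404,386),45),'barR':((473,381),45),'dabba':((397,233),82),'fpL':((371,350),54),'fpR':((497,335),54),'cupL':((328,196),154),'cupR':((512,175),154)}),('scene',{'spare':((253,393),88),'mate':((393,273),102),'shaker':((377,329),80)})):
    M=mats(n)
    for k,(p,z) in d.items(): print(n,k,atz([np.array(p)*s],z,M)[0].round(1))
E
```

```text
top spare [ 477.2 -257.6   88. ]
top mate [593.6  12.  102. ]
top shaker [595.  -79.4  80. ]
top pot [462.4 247.5  36. ]
top barL [463.1  -0.   45. ]
top barR [ 473. -104.   45.]
top dabba [689.7  15.3  82. ]
top fpL [516.   50.8  54. ]
top fpR [ 542.9 -138.3   54. ]
top cupL [723.2 109.1 154. ]
top cupR [ 757.7 -141.3  154. ]
scene spare [ 478.9 -252.1   88. ]
scene mate [597.8  16.4 102. ]
scene shaker [598.5 -88.5  80. ]
```

Emit:
arm_command:
  rows:
    - {"dp":[0.024,0.03,-0.005],"yaw":-1.5,"grip":1}
    - {"dp":[0.024,0.03,-0.005],"yaw":-1.5,"grip":1}
    - {"dp":[0.024,0.03,-0.005],"yaw":-1.5,"grip":1}
    - {"dp":[0.024,0.03,-0.005],"yaw":-1.5,"grip":1}
    - {"dp":[0.024,0.03,-0.005],"yaw":-1.5,"grip":1}
    - {"dp":[0.024,0.03,-0.005],"yaw":-1.5,"grip":1}
    - {"dp":[0.024,0.03,-0.005],"yaw":-1.5,"grip":1}
    - {"dp":[0.024,0.03,-0.005],"yaw":-1.5,"grip":1}
    - {"dp":[0.024,0.03,-0.005],"yaw":-1.5,"grip":1}
    - {"dp":[0.024,0.026,-0.005],"yaw":-1.5,"grip":1}

```text
t: 1.1
position: [476.3, -254.0, 253.4]
eef_rot: [-0.0, 0.998, 0.071, -0.0]
contact_force: [0.6, -0.8, -0.6]
gripper_width: 1.0
finger_force: 0.0
```

```bash
python3 - <<'E'
from h import *
st=r.state(); im=snap('wrist','w1.png'); print(st['position'],st['eef_rot']); M=mats('wrist',st); print((-M[2][:3,:3].T@M[2][:3,3]).round(),M[0])
print(proj([[477.2,-257.6,88],[478.9,-252,88]],M))
cv2.imwrite('pics/w1b.png',cv2.resize(im[:,:,::-1],(800,600)))
E
```

```text
[ 476.28823998 -254.01248789  253.41822468] [-2.31560346e-04  9.97504299e-01  7.06048389e-02 -2.74925773e-04]
[ 554. -243.  323.] [[338.22548016   0.         258.27641117]
 [  0.         338.22548016 190.84707864]
 [  0.           0.           1.        ]]
[[264.12559922 196.46770487]
 [256.86612246 193.2517919 ]]
```

View pics/w1b.png

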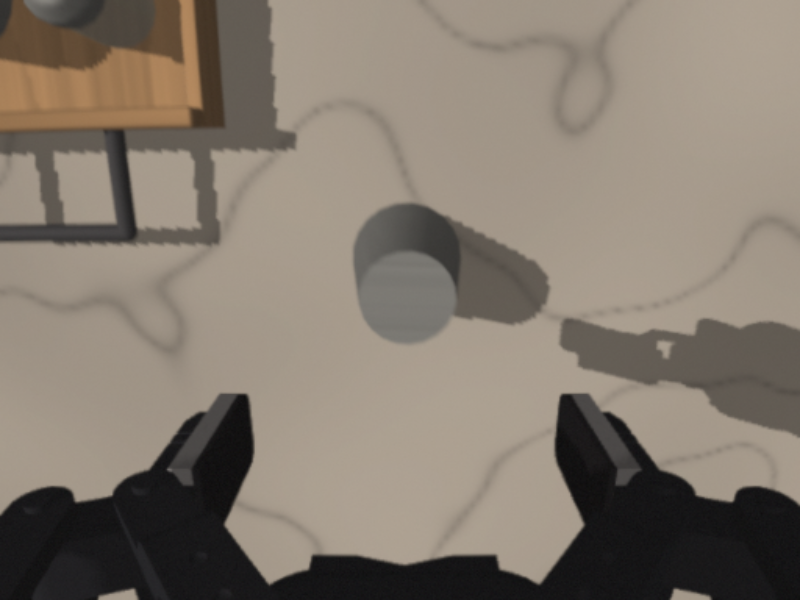

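The wrist view shows the spare's top circle spanning columns 361–457 and rows 251–343, so its centre is (409,297) in the 800 px picture. The finger gap is centred near column 404.

```bash
python3 - <<'E'
from h import *
M=mats('wrist',r.state()); print(atz([np.array((409,297))*.64],88,M), atz([np.array((407,240))*.64],0,M))
E
```

```text
[[ 485.19354587 -251.39044741   88.        ]] [[ 494.59764511 -249.19745189    0.        ]]
```

```bash
python3 - <<'E'
from h import *
st=r.state();print(st['position'],st['eef_rot'])
M=mats('wrist',st); u=(261.8,190.1); p=atz([u],88,M); print(p,proj(p,M)); print(M[1])
T=mats('top');print(T[1]); p=atz([(373.8,244.5)],88,T);print(p,proj(p,T),M[2].round(3))
E
```

```text
[ 479.11713199 -250.81642956  252.616875  ] [-1.80828579e-03  9.97413063e-01  7.18558505e-02  8.05337632e-04]
[[ 485.18271543 -251.42133776   88.        ]] [[261.8 190.1]]
[-0.06839799  0.          0.          0.          0.        ]
[-0.02768303  0.          0.          0.          0.        ]
[[ 477.11675062 -257.70868363   88.        ]] [[373.8 244.5]] [[ 1.43000e-01 -9.90000e-01 -5.00000e-03 -3.15071e+02]
 [-9.45000e-01 -1.38000e-01  2.98000e-01  3.96965e+02]
 [-2.96000e-01 -3.80000e-02 -9.55000e-01  4.62934e+02]
 [ 0.00000e+00  0.00000e+00  0.00000e+00  1.00000e+00]]
```

```bash
cat >> h.py <<'E'
from scipy.optimize import minimize
def avg(n=1):
    return r.state()
def fit(im,M,x0,zt,rr=23,span=8):
    g=cv2.GaussianBlur(cv2.cvtColor(im,cv2.COLOR_RGB2GRAY).astype(np.float32),(0,0),.8)
    a=np.linspace(0,2*np.pi,90,endpoint=False); c=np.c_[np.cos(a),np.sin(a)]
    def smp(x,rad):
        p=proj(np.c_[np.array(x)+rad*c,np.full(90,zt)],M).astype(np.float32)
        return cv2.remap(g,p[:,0].reshape(1,-1),p[:,1].reshape(1,-1),cv2.INTER_LINEAR)[0]
    f=lambda x:-np.clip(np.abs(smp(x,rr+1.2)-smp(x,rr-1.2)),0,40).mean()
    G=[(f((x0[0]+i,x0[1]+j)),x0[0]+i,x0[1]+j) for i in np.arange(-span,span+1,1) for j in np.arange(-span,span+1,1)]
    b=min(G); s=minimize(f,b[1:],method='Nelder-Mead'); return s.x.round(2),round(-s.fun,1)
E
python3 - <<'E'
from h import *
for n in ('top','scene'):
    im=r.read_camera(n); M=mats(n)
    print(n,'spare',fit(im,M,(479,-255),88),'mate',fit(im,M,(595,14),102))
    np.save('pics/'+n+'.npy',im)
st=r.state(); im=r.read_camera('wrist'); P=[st]+[r.state()]
for s in P: print(s['position'],fit(im,mats('wrist',s),(480,-255),88))
E
```

```text
top spare (array([ 459.13, -242.64]), np.float64(16.2)) mate (array([595.92,  14.79]), np.float64(17.9))
scene spare (array([ 477.87, -256.57]), np.float64(15.2)) mate (array([596.76,  14.87]), np.float64(10.4))
[ 476.42063723 -254.12357651  253.14470148] (array([ 480.33, -254.95]), np.float64(29.5))
[ 475.72774729 -255.06609065  253.38635426] (array([ 479.47, -255.97]), np.float64(29.5))
```

```bash
python3 - <<'E'
from h import *
for n in ('top','scene'):
    im=cv2.imread(f'pics/{n}0.png')[:,:,::-1].copy(); M=mats(n)
    print(n,'spare',fit(im,M,(479,-255),88),'mate',fit(im,M,(595,14),102),'shaker')
E
```

```text
top spare (array([ 477.78, -257.14]), np.float64(12.7)) mate (array([596.05,  14.72]), np.float64(17.3)) shaker
scene spare (array([ 477.7, -256.4]), np.float64(13.8)) mate (array([596.88,  14.85]), np.float64(9.5)) shaker
```

Emit:
arm_command:
  rows:
    - {"dp":[0.0028,-0.0008,-0.018],"yaw":0,"grip":1}
    - {"dp":[0,0,-0.02],"yaw":0,"grip":1}
    - {"dp":[0,0,-0.02],"yaw":0,"grip":1}
    - {"dp":[0,0,-0.02],"yaw":0,"grip":1}
    - {"dp":[0,0,-0.02],"yaw":0,"grip":1}
    - {"dp":[0,0,-0.02],"yaw":0,"grip":1}
    - {"dp":[0,0,-0.012],"yaw":0,"grip":1}
    - {"dp":[0,0,-0.008],"yaw":0,"grip":1}
    - {"dp":[0,0,0],"yaw":0,"grip":1}
    - {"dp":[0,0,0],"yaw":0,"grip":1}

```text
t: 2.3
position: [478.7, -257.0, 116.4]
eef_rot: [0.0, 0.997, 0.071, 0.0]
contact_force: [-0.2, -0.1, 0.7]
gripper_width: 0.998
finger_force: 0.0
```

Emit:
arm_command:
  rows:
    - {"dp":[0,0,0],"yaw":0,"grip":0.2}
    - {"dp":[0,0,0],"yaw":0,"grip":0.2}
    - {"dp":[0,0,0],"yaw":0,"grip":0.2}
    - {"dp":[0,0,0],"yaw":0,"grip":0.2}
    - {"dp":[0,0,0],"yaw":0,"grip":0.2}
    - {"dp":[0,0,0],"yaw":0,"grip":0.2}
    - {"dp":[0,0,0],"yaw":0,"grip":0.2}
    - {"dp":[0,0,0],"yaw":0,"grip":0.2}
    - {"dp":[0,0,0],"yaw":0,"grip":0.2}
    - {"dp":[0,0,0],"yaw":0,"grip":0.2}
  force: 25

```text
t: 3.3
position: [479.1, -256.8, 117.1]
eef_rot: [0.001, 0.997, 0.071, 0.001]
contact_force: [-1.9, 1.1, 5.7]
gripper_width: 0.638
finger_force: 25.5
```

Emit:
arm_command:
  rows:
    - {"dp":[0,0,0.004],"yaw":0,"grip":0.2}
    - {"dp":[0,0,0.01],"yaw":0,"grip":0.2}
    - {"dp":[0,0,0.016],"yaw":0,"grip":0.2}
    - {"dp":[0,0,0.02],"yaw":0,"grip":0.2}
    - {"dp":[0,0,0.02],"yaw":0,"grip":0.2}
    - {"dp":[0,0,0.02],"yaw":0,"grip":0.2}
    - {"dp":[0,0,0.02],"yaw":0,"grip":0.2}
    - {"dp":[0,0,0.016],"yaw":0,"grip":0.2}
    - {"dp":[0,0,0.004],"yaw":0,"grip":0.2}
    - {"dp":[0,0,0],"yaw":0,"grip":0.2}

```text
t: 4.3
position: [478.9, -256.7, 246.8]
eef_rot: [0.0, 0.997, 0.071, 0.001]
contact_force: [-0.0, 0.4, -2.4]
gripper_width: 0.638
finger_force: 26.5
```

```bash
python3 - <<'E'
from h import *
st=r.state(); im=snap('wrist','w2.png'); print(st['position'],st['eef_rot'],st['gripper_width'],st['contact_force'])
cv2.imwrite('pics/w2b.png',cv2.resize(im[:,:,::-1],(800,600)))
for n in ('top','scene'):
    im=snap(n,n+'2.png'); M=mats(n); p=st['position']
    for z in (214,218,222): print(n,z,fit(im,M,p[:2],z))
E
```

```text
[ 478.89078429 -256.71093079  246.76524616] [4.46656434e-04 9.97478922e-01 7.09586613e-02 6.85175078e-04] 0.6384464330231736 [-0.00848156  0.39740312 -2.36005725]
top 214 (array([ 472.91, -239.27]), np.float64(10.9))
top 218 (array([ 474.03, -246.83]), np.float64(10.3))
top 222 (array([ 474.54, -245.79]), np.float64(10.2))
scene 214 (array([ 471.62, -272.55]), np.float64(11.6))
scene 218 (array([ 466.18, -264.4 ]), np.float64(14.8))
scene 222 (array([ 468.43, -268.43]), np.float64(15.1))
```

View pics/w2b.png

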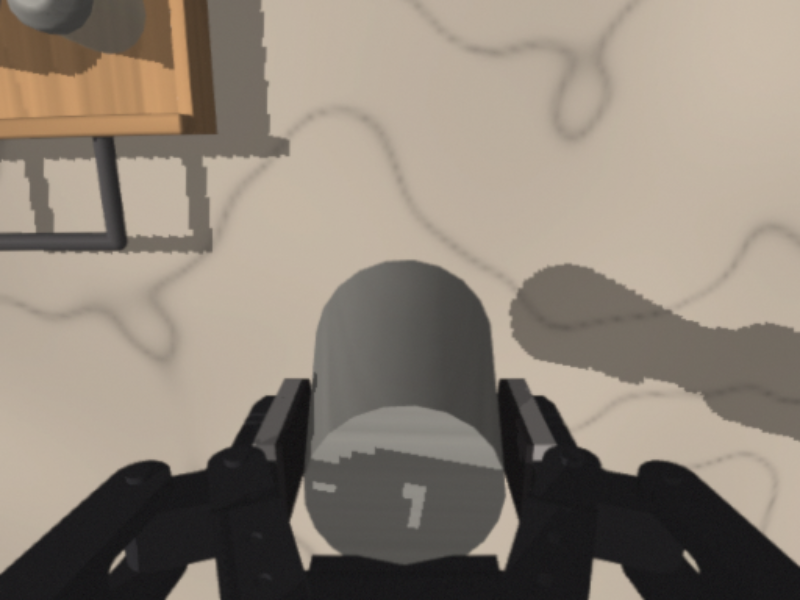

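The spare is held upright and centred between the pads, its top circle about x 305–505 and y 405–565 in the wrist view. I'll fit its in-hand centre.

```bash
python3 - <<'E'
from h import *
st=r.state(); im=cv2.imread('pics/w2.png')[:,:,::-1].copy(); st['position']=np.array([478.7,-256.7,246.8]); st['eef_rot']=np.array([0,.9975,.0711,0])
M=mats('wrist',st)
for z in (217,218,219): print(fit(im,M,(479,-256.5),z,span=5))
print('mouth r34',fit(im,M,(479,-256.5),130,rr=34,span=5))
for x in (477,479,481): # predicted leftmost/rightmost/top(front)/bottom rows of top disc & mouth front
    a=np.linspace(0,6.283,90); q=proj(np.c_[x+23*np.cos(a),-256.7+23*np.sin(a),np.full(90,218)],M)/.64; m=proj(np.c_[x+34*np.cos(a),-256.7+34*np.sin(a),np.full(90,130)],M)/.64
    print(x,q.min(0).round(),q.max(0).round(),m.min(0).round())
E
```

```text
(array([ 480.24, -256.66]), np.float64(31.1))
(array([ 480.26, -256.54]), np.float64(30.2))
(array([ 481.15, -256.12]), np.float64(30.2))
mouth r34 (array([ 479.42, -255.61]), np.float64(24.5))
477 [302. 418.] [506. 585.] [315. 266.]
479 [303. 410.] [508. 579.] [316. 261.]
481 [303. 401.] [510. 572.] [316. 255.]
```

Emit:
arm_command:
  rows:
    - {"dp":[0.002,0.012,0],"yaw":0,"grip":0.2}
    - {"dp":[0.006,0.03,0],"yaw":0,"grip":0.2}
    - {"dp":[0.007,0.036,0],"yaw":0,"grip":0.2}
    - {"dp":[0.008,0.038,0],"yaw":0,"grip":0.2}
    - {"dp":[0.008,0.038,0],"yaw":0,"grip":0.2}
    - {"dp":[0.008,0.038,0],"yaw":0,"grip":0.2}
    - {"dp":[0.007,0.036,0],"yaw":0,"grip":0.2}
    - {"dp":[0.006,0.026,0],"yaw":0,"grip":0.2}
    - {"dp":[0.0015,0.0105,0],"yaw":0,"grip":0.2}
    - {"dp":[0,0,0],"yaw":0,"grip":0.2}

```text
t: 5.45
position: [531.7, 9.5, 245.3]
eef_rot: [-0.0, 0.997, 0.072, -0.001]
contact_force: [0.7, -0.5, -1.5]
gripper_width: 0.638
finger_force: 26.6
```

Emit:
arm_command:
  rows:
    - {"dp":[0,0,0],"yaw":0,"grip":0.2}
    - {"dp":[0,0,0],"yaw":0,"grip":0.2}
    - {"dp":[0,0,0],"yaw":0,"grip":0.2}
    - {"dp":[0,0,0],"yaw":0,"grip":0.2}
    - {"dp":[0,0,0],"yaw":0,"grip":0.2}
    - {"dp":[0,0,0],"yaw":0,"grip":0.2}
    - {"dp":[0,0,0],"yaw":0,"grip":0.2}
    - {"dp":[0,0,0],"yaw":0,"grip":0.2}
    - {"dp":[0,0,0],"yaw":0,"grip":0.2}
    - {"dp":[0,0,0],"yaw":0,"grip":0.2}

```text
t: 6.45
position: [532.0, 8.0, 245.9]
eef_rot: [0.0, 0.997, 0.071, -0.0]
contact_force: [-0.0, -0.3, -1.6]
gripper_width: 0.638
finger_force: 26.6
```

```bash
python3 - <<'E'
from h import *
st=r.state(); im=snap('wrist','w3.png'); print(st['position'],st['eef_rot'],st['contact_force'])
M=mats('wrist',st)
for z in (101,102): print('mate',fit(im,M,(596,15),z,span=6))
p=st['position']
st['eef_rot']=np.array([0,.9975,.0711,0]); st['position']=np.array([532.2,8,247.]); M=mats('wrist',st)
print('mate',fit(im,M,(596,15),102,span=6)); print('held',fit(im,M,p[:2],218,span=5),'mouth',fit(im,M,p[:2],130,rr=34,span=5))
cv2.imwrite('pics/w3b.png',cv2.resize(im[:,:,::-1],(800,600)))
E
```

```text
[532.01810088   8.01255179 245.87222938] [ 3.25153086e-06  9.97475007e-01  7.10183706e-02 -3.94211778e-05] [-0.03232736 -0.32592037 -1.57064056]
mate (array([598.67,  15.92]), np.float64(32.9))
mate (array([598.88,  15.69]), np.float64(32.8))
mate (array([598.83,  15.93]), np.float64(32.9))
held (array([533.58,   8.11]), np.float64(30.7)) mouth (array([532.37,   8.83]), np.float64(21.2))
```

View pics/w3b.png

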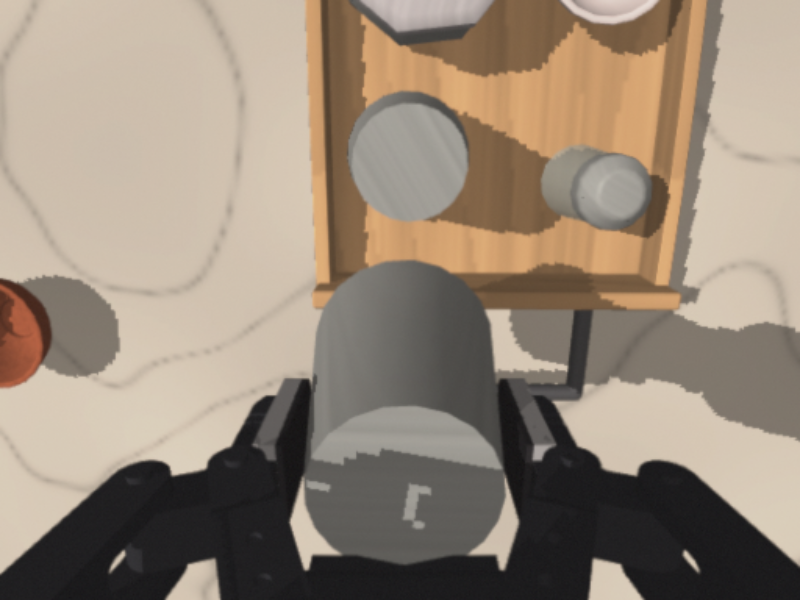

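The wrist view shows the mate's top centred near (409,163) and the held spare at (405,485). The three cameras agree on the shift from the spare to the mate: about +65.2 mm in x and +7.2 mm in y.

Emit:
arm_command:
  rows:
    - {"dp":[0.012,0.0012,0],"yaw":0,"grip":0.2}
    - {"dp":[0.02,0.002,0],"yaw":0,"grip":0.2}
    - {"dp":[0.02,0.002,0],"yaw":0,"grip":0.2}
    - {"dp":[0.0112,0.0016,0],"yaw":0,"grip":0.2}
    - {"dp":[0.002,0.0004,0],"yaw":0,"grip":0.2}
    - {"dp":[0,0,0],"yaw":0,"grip":0.2}
    - {"dp":[0,0,0],"yaw":0,"grip":0.2}
    - {"dp":[0,0,0],"yaw":0,"grip":0.2}
    - {"dp":[0,0,0],"yaw":0,"grip":0.2}
    - {"dp":[0,0,0],"yaw":0,"grip":0.2}

```text
t: 7.5
position: [597.0, 15.1, 246.1]
eef_rot: [0.0, 0.997, 0.071, 0.0]
contact_force: [-0.3, -0.2, -1.7]
gripper_width: 0.64
finger_force: 26.6
```

Emit:
arm_command:
  rows:
    - {"dp":[0,0,-0.005],"yaw":0,"grip":0.2}
    - {"dp":[0,0,-0.01],"yaw":0,"grip":0.2}
    - {"dp":[0,0,-0.01],"yaw":0,"grip":0.2}
    - {"dp":[0,0,-0.01],"yaw":0,"grip":0.2}
    - {"dp":[0,0,-0.01],"yaw":0,"grip":0.2}
    - {"dp":[0,0,-0.01],"yaw":0,"grip":0.2}
    - {"dp":[0,0,-0.009],"yaw":0,"grip":0.2}
    - {"dp":[0,0,-0.004],"yaw":0,"grip":0.2}
    - {"dp":[0,0,0],"yaw":0,"grip":0.2}
    - {"dp":[0,0,0],"yaw":0,"grip":0.2}

```text
t: 8.5
position: [597.4, 15.2, 178.1]
eef_rot: [0.0, 0.997, 0.071, 0.0]
contact_force: [1.1, 1.0, -1.8]
gripper_width: 0.641
finger_force: 26.6
```

```bash
python3 - <<'E'
from h import *
st=r.state(); print(st['position'],st['contact_force'])
im=snap('scene','s4.png'); cv2.imwrite('pics/s4b.png',cv2.resize(im[130:290,150:350,::-1],(750,600),interpolation=cv2.INTER_CUBIC))
E
```

```text
[597.44503514  15.16314116 178.14035921] [ 1.0816699  0.9537639 -1.8224037]
```

View pics/s4b.png

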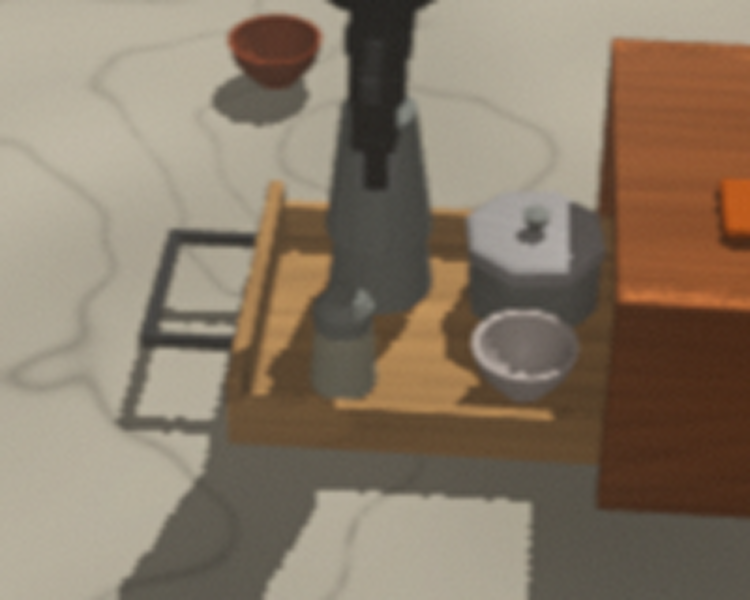

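The spare hangs over the mate, which is still standing, at about (380,230) in the crop. Nothing else has been disturbed, so I'll go on slowly.

Emit:
arm_command:
  rows:
    - {"dp":[0,0,-0.0015],"yaw":0,"grip":0.2}
    - {"dp":[0,0,-0.0015],"yaw":0,"grip":0.2}
    - {"dp":[0,0,-0.0015],"yaw":0,"grip":0.2}
    - {"dp":[0,0,-0.0015],"yaw":0,"grip":0.2}
    - {"dp":[0,0,-0.0015],"yaw":0,"grip":0.2}
    - {"dp":[0,0,-0.0015],"yaw":0,"grip":0.2}
    - {"dp":[0,0,-0.001],"yaw":0,"grip":0.2}
    - {"dp":[0,0,-0.001],"yaw":0,"grip":0.2}
    - {"dp":[0,0,0],"yaw":0,"grip":0.2}
    - {"dp":[0,0,0],"yaw":0,"grip":0.2}

```text
t: 9.55
position: [597.2, 15.2, 166.9]
eef_rot: [-0.0, 0.997, 0.071, -0.0]
contact_force: [-0.4, 0.9, -1.6]
gripper_width: 0.637
finger_force: 26.6
```

Emit:
arm_command:
  rows:
    - {"dp":[0,0,-0.001],"yaw":0,"grip":0.2}
    - {"dp":[0,0,-0.001],"yaw":0,"grip":0.2}
    - {"dp":[0,0,-0.001],"yaw":0,"grip":0.2}
    - {"dp":[0,0,-0.001],"yaw":0,"grip":0.2}
    - {"dp":[0,0,0],"yaw":0,"grip":0.2}
    - {"dp":[0,0,0],"yaw":0,"grip":0.2}
    - {"dp":[0,0,0],"yaw":0,"grip":0.2}
    - {"dp":[0,0,0],"yaw":0,"grip":0.2}
    - {"dp":[0,0,0],"yaw":0,"grip":0.2}
    - {"dp":[0,0,0],"yaw":0,"grip":0.2}

```text
t: 10.55
position: [597.3, 15.2, 162.9]
eef_rot: [-0.0, 0.997, 0.071, 0.0]
contact_force: [-0.2, -0.7, -1.3]
gripper_width: 0.64
finger_force: 26.6
```

Emit:
arm_command:
  rows:
    - {"dp":[0,0,-0.001],"yaw":0,"grip":0.2}
    - {"dp":[0,0,-0.001],"yaw":0,"grip":0.2}
    - {"dp":[0,0,0],"yaw":0,"grip":0.2}
    - {"dp":[0,0,0],"yaw":0,"grip":0.2}
    - {"dp":[0,0,0],"yaw":0,"grip":0.2}
    - {"dp":[0,0,0],"yaw":0,"grip":0.2}
    - {"dp":[0,0,0],"yaw":0,"grip":0.2}
    - {"dp":[0,0,0],"yaw":0,"grip":0.2}
    - {"dp":[0,0,0],"yaw":0,"grip":0.2}
    - {"dp":[0,0,0],"yaw":0,"grip":0.2}

```text
t: 11.55
position: [597.3, 15.2, 160.9]
eef_rot: [-0.0, 0.997, 0.071, 0.0]
contact_force: [0.7, -0.3, -0.8]
gripper_width: 0.64
finger_force: 26.6
```

Emit:
arm_command:
  rows:
    - {"dp":[0,0,-0.0005],"yaw":0,"grip":0.2}
    - {"dp":[0,0,-0.0005],"yaw":0,"grip":0.2}
    - {"dp":[0,0,-0.0005],"yaw":0,"grip":0.2}
    - {"dp":[0,0,0],"yaw":0,"grip":0.2}
    - {"dp":[0,0,0],"yaw":0,"grip":0.2}
    - {"dp":[0,0,0],"yaw":0,"grip":0.2}
    - {"dp":[0,0,0],"yaw":0,"grip":0.2}
    - {"dp":[0,0,0],"yaw":0,"grip":0.2}
    - {"dp":[0,0,0],"yaw":0,"grip":0.2}
    - {"dp":[0,0,0],"yaw":0,"grip":0.2}

```text
t: 12.55
position: [597.3, 15.1, 159.4]
eef_rot: [-0.0, 0.997, 0.071, 0.0]
contact_force: [0.3, 0.1, -1.0]
gripper_width: 0.643
finger_force: 26.6
```

Emit:
arm_command:
  rows:
    - {"dp":[0,0,-0.0005],"yaw":0,"grip":0.2}
    - {"dp":[0,0,-0.0005],"yaw":0,"grip":0.2}
    - {"dp":[0,0,0],"yaw":0,"grip":0.2}
    - {"dp":[0,0,0],"yaw":0,"grip":0.2}
    - {"dp":[0,0,0],"yaw":0,"grip":0.2}
    - {"dp":[0,0,0],"yaw":0,"grip":0.2}
    - {"dp":[0,0,0],"yaw":0,"grip":0.2}
    - {"dp":[0,0,0],"yaw":0,"grip":0.2}
    - {"dp":[0,0,0],"yaw":0,"grip":0.2}
    - {"dp":[0,0,0],"yaw":0,"grip":0.2}

```text
t: 13.55
position: [597.3, 15.2, 158.4]
eef_rot: [0.0, 0.997, 0.071, 0.0]
contact_force: [0.0, 0.6, -1.1]
gripper_width: 0.641
finger_force: 26.6
```

Emit:
arm_command:
  rows:
    - {"dp":[0,0,-0.0005],"yaw":0,"grip":0.2}
    - {"dp":[0,0,-0.0005],"yaw":0,"grip":0.2}
    - {"dp":[0,0,0],"yaw":0,"grip":0.2}
    - {"dp":[0,0,0],"yaw":0,"grip":0.2}
    - {"dp":[0,0,0],"yaw":0,"grip":0.2}
    - {"dp":[0,0,0],"yaw":0,"grip":0.2}
    - {"dp":[0,0,0],"yaw":0,"grip":0.2}
    - {"dp":[0,0,0],"yaw":0,"grip":0.2}
    - {"dp":[0,0,0],"yaw":0,"grip":0.2}
    - {"dp":[0,0,0],"yaw":0,"grip":0.2}

```text
t: 14.55
position: [597.3, 15.2, 157.4]
eef_rot: [-0.0, 0.997, 0.071, 0.0]
contact_force: [0.1, -0.4, -1.6]
gripper_width: 0.636
finger_force: 26.6
```

Emit:
arm_command:
  rows:
    - {"dp":[0,0,0],"yaw":0,"grip":0.66}
    - {"dp":[0,0,0],"yaw":0,"grip":0.7}
    - {"dp":[0,0,0],"yaw":0,"grip":0.75}
    - {"dp":[0,0,0],"yaw":0,"grip":0.8}
    - {"dp":[0,0,0],"yaw":0,"grip":0.9}
    - {"dp":[0,0,0],"yaw":0,"grip":1}
    - {"dp":[0,0,0],"yaw":0,"grip":1}
    - {"dp":[0,0,0],"yaw":0,"grip":1}
    - {"dp":[0,0,0],"yaw":0,"grip":1}
    - {"dp":[0,0,0],"yaw":0,"grip":1}
  force: 20

```text
t: 15.55
position: [597.2, 15.2, 157.4]
eef_rot: [-0.0, 0.997, 0.071, -0.0]
contact_force: [0.1, 0.6, 0.4]
gripper_width: 1.0
finger_force: 0.0
```

Emit:
arm_command:
  rows:
    - {"dp":[0,0,0.005],"yaw":0,"grip":1}
    - {"dp":[0,0,0.01],"yaw":0,"grip":1}
    - {"dp":[0,0,0.015],"yaw":0,"grip":1}
    - {"dp":[0,0,0.02],"yaw":0,"grip":1}
    - {"dp":[0,0,0.02],"yaw":0,"grip":1}
    - {"dp":[0,0,0.02],"yaw":0,"grip":1}
    - {"dp":[0,0,0.01],"yaw":0,"grip":1}
    - {"dp":[0,0,0],"yaw":0,"grip":1}
    - {"dp":[0,0,0],"yaw":0,"grip":1}
    - {"dp":[0,0,0],"yaw":0,"grip":1}

```text
t: 16.55
position: [596.6, 15.1, 256.3]
eef_rot: [-0.0, 0.997, 0.071, -0.001]
contact_force: [0.4, -0.4, 0.6]
gripper_width: 0.999
finger_force: 0.0
```

Emit:
arm_command:
  rows:
    - {"dp":[-0.02,-0.006,0],"yaw":0,"grip":0.7}
    - {"dp":[-0.03,-0.012,0],"yaw":0,"grip":0.4}
    - {"dp":[-0.03,-0.012,0],"yaw":0,"grip":0}
    - {"dp":[-0.03,-0.012,0],"yaw":0,"grip":0}
    - {"dp":[-0.03,-0.012,0],"yaw":0,"grip":0}
    - {"dp":[-0.02,-0.01,0],"yaw":0,"grip":0}
    - {"dp":[0,0,0],"yaw":0,"grip":0}
    - {"dp":[0,0,0],"yaw":0,"grip":0}
    - {"dp":[0,0,0],"yaw":0,"grip":0}
    - {"dp":[0,0,0],"yaw":0,"grip":0}

```text
t: 17.55
position: [438.0, -48.6, 257.2]
eef_rot: [-0.0, 0.997, 0.071, -0.0]
contact_force: [0.4, -0.0, 0.9]
gripper_width: 0.001
finger_force: 0.0
```

```bash
python3 - <<'E'
from h import *
st=r.state(); print(st['position'],st['eef_rot'],st['contact_force'])
im=snap('wrist','w5.png'); M=mats('wrist',st)
for z in (122,124,126,128,130): print(z,fit(im,M,(597,15),z))
im2=snap('scene','s5.png'); M=mats('scene')
for z in (122,124,126,128,130): print(z,fit(im2,M,(596.5,15),z))
a=cv2.resize(im[:,:,::-1],(400,300)); b=cv2.resize(im2[:,:,::-1],None,fx=2,fy=2)[240:540,280:680]
cv2.imwrite('pics/c5.png',np.hstack([a,b]))
E
```

```text
[438.0146792  -48.5651489  257.18955234] [-4.95662990e-05  9.97459577e-01  7.12347394e-02 -3.40842575e-05] [ 0.41331051 -0.03189883  0.87832671]
122 (array([589.,   7.]), np.float64(0.0))
124 (array([589.,   7.]), np.float64(0.0))
126 (array([589.,   7.]), np.float64(0.0))
128 (array([589.,   7.]), np.float64(0.0))
130 (array([589.,   7.]), np.float64(0.0))
122 (array([595.48,  17.58]), np.float64(9.7))
124 (array([596.24,  14.74]), np.float64(9.8))
126 (array([596.51,  11.27]), np.float64(9.9))
128 (array([597.67,   8.69]), np.float64(9.8))
130 (array([597.86,   6.13]), np.float64(9.9))
```

View pics/c5.png

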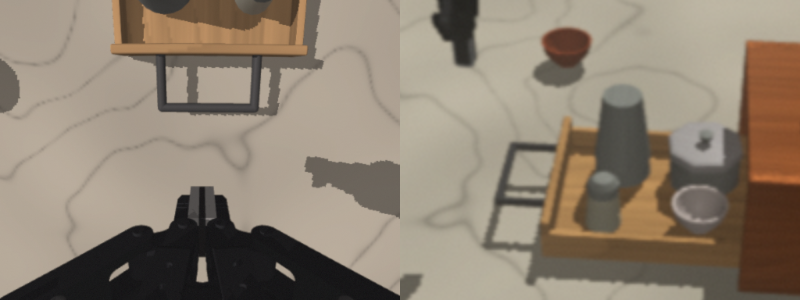

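The left (wrist) half shows the pull bar from (159,107) to (260,105). The right half shows the spare nested upright at about (622,95) at the expected height, with everything standing. I'll get the bar position and the wrist joint angle.

```bash
python3 - <<'E'
from h import *
st=r.state(); M=mats('wrist',st); print(st['qpos'].round(2),st['position'])
print(atz(np.array([(159,107),(260,105)])*1.28,40,M).round(1)); print(mats('wrist',st)[2][:3,:3].T@-mats('wrist',st)[2][:3,3])
print(atz(np.array([(112,48),(306,50)])*1.28,54,M).round(1))
E
```

```text
[-0.11  0.04 -0.49  1.04  0.    2.89] [437.81752831 -48.55808271 257.19069543]
[[ 467.2    3.2   40. ]
 [ 485.  -105.    40. ]]
[515.55084293 -37.27187535 326.5343372 ]
[[ 521.2   53.    54. ]
 [ 546.6 -136.1   54. ]]
```

Emit:
arm_command:
  rows:
    - {"dp":[-0.004,-0.004,0],"yaw":8,"grip":0}
    - {"dp":[-0.004,-0.004,0],"yaw":8,"grip":0}
    - {"dp":[0,0,-0.01],"yaw":8,"grip":0}
    - {"dp":[0,0,-0.01],"yaw":8,"grip":0}
    - {"dp":[0,0,-0.01],"yaw":8,"grip":0}
    - {"dp":[0,0,-0.01],"yaw":8,"grip":0}
    - {"dp":[0,0,-0.01],"yaw":8,"grip":0}
    - {"dp":[0,0,-0.01],"yaw":8,"grip":0}
    - {"dp":[0,0,-0.01],"yaw":8,"grip":0}
    - {"dp":[0,0,-0.01],"yaw":8,"grip":0}

```text
t: 18.65
position: [429.6, -56.7, 176.9]
eef_rot: [-0.0, 0.716, 0.698, -0.0]
contact_force: [0.4, 0.5, -0.4]
gripper_width: -0.004
finger_force: 0.0
```

Emit:
arm_command:
  rows:
    - {"dp":[0,0,-0.01],"yaw":8,"grip":0}
    - {"dp":[0,0,-0.015],"yaw":2,"grip":0}
    - {"dp":[0,0,-0.015],"yaw":0,"grip":0}
    - {"dp":[0,0,-0.015],"yaw":0,"grip":0}
    - {"dp":[0,0,-0.015],"yaw":0,"grip":0}
    - {"dp":[0,0,-0.01],"yaw":0,"grip":0}
    - {"dp":[0,0,0],"yaw":0,"grip":0}
    - {"dp":[0,0,0],"yaw":0,"grip":0}
    - {"dp":[0,0,0],"yaw":0,"grip":0}
    - {"dp":[0,0,0],"yaw":0,"grip":0}

```text
t: 19.65
position: [429.8, -56.9, 98.1]
eef_rot: [0.001, 0.655, 0.755, 0.0]
contact_force: [0.1, -0.8, 0.4]
gripper_width: -0.0
finger_force: 0.0
```

```bash
python3 - <<'E'
from h import *
st=r.state(); print(st['qpos'].round(2))
im2=snap('scene','s6.png')
cv2.imwrite('pics/s6b.png',cv2.resize(im2[100:300,100:350,::-1],(750,600),interpolation=cv2.INTER_CUBIC))
E
```

```text
[-0.13  0.2  -0.72  0.65 -0.    1.3 ]
```

View pics/s6b.png

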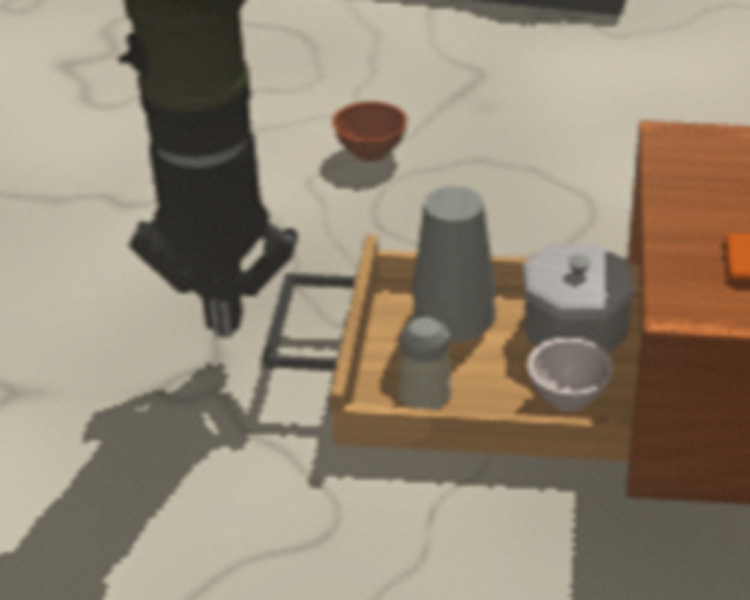

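The shut fingers stand on the robot's side of the bar, about 30 mm behind it at (222,315) in the crop, and everything is upright. I'll turn 30° back so the knuckles clear the cupboard face, then push gently.

Emit:
arm_command:
  rows:
    - {"dp":[0,0,0],"yaw":-8,"grip":0}
    - {"dp":[0,0,0],"yaw":-8,"grip":0}
    - {"dp":[0,0,0],"yaw":-8,"grip":0}
    - {"dp":[0.002,0.0003,0],"yaw":-6,"grip":0}
    - {"dp":[0.002,0.0003,0],"yaw":0,"grip":0}
    - {"dp":[0.002,0.0003,0],"yaw":0,"grip":0}
    - {"dp":[0.002,0.0003,0],"yaw":0,"grip":0}
    - {"dp":[0.002,0.0003,0],"yaw":0,"grip":0}
    - {"dp":[0.002,0.0003,0],"yaw":0,"grip":0}
    - {"dp":[0.002,0.0003,0],"yaw":0,"grip":0}

```text
t: 20.7
position: [443.4, -54.7, 97.4]
eef_rot: [-0.0, 0.828, 0.56, -0.0]
contact_force: [0.1, -0.4, -0.3]
gripper_width: 0.0
finger_force: 0.0
```

Emit:
arm_command:
  rows:
    - {"dp":[0.002,0.0003,0],"yaw":0,"grip":0}
    - {"dp":[0.002,0.0003,0],"yaw":0,"grip":0}
    - {"dp":[0.002,0.0003,0],"yaw":0,"grip":0}
    - {"dp":[0.002,0.0003,0],"yaw":0,"grip":0}
    - {"dp":[0.002,0.0003,0],"yaw":0,"grip":0}
    - {"dp":[0.002,0.0003,0],"yaw":0,"grip":0}
    - {"dp":[0.002,0.0003,0],"yaw":0,"grip":0}
    - {"dp":[0.002,0.0003,0],"yaw":0,"grip":0}
    - {"dp":[0.002,0.0003,0],"yaw":0,"grip":0}
    - {"dp":[0.002,0.0003,0],"yaw":0,"grip":0}

```text
t: 21.7
position: [463.3, -51.7, 97.3]
eef_rot: [-0.0, 0.828, 0.56, -0.0]
contact_force: [-0.8, -0.4, -0.0]
gripper_width: -0.0
finger_force: 0.8
```

Emit:
arm_command:
  rows:
    - {"dp":[0.002,0.0003,0],"yaw":0,"grip":0}
    - {"dp":[0.003,0.0004,0],"yaw":0,"grip":0}
    - {"dp":[0.003,0.0004,0],"yaw":0,"grip":0}
    - {"dp":[0.004,0.0006,0],"yaw":0,"grip":0}
    - {"dp":[0.004,0.0006,0],"yaw":0,"grip":0}
    - {"dp":[0.004,0.0006,0],"yaw":0,"grip":0}
    - {"dp":[0.004,0.0006,0],"yaw":0,"grip":0}
    - {"dp":[0.004,0.0006,0],"yaw":0,"grip":0}
    - {"dp":[0.004,0.0006,0],"yaw":0,"grip":0}
    - {"dp":[0.004,0.0006,0],"yaw":0,"grip":0}

```text
t: 22.7
position: [499.6, -46.5, 97.4]
eef_rot: [0.0, 0.828, 0.56, -0.0]
contact_force: [-1.7, -2.0, -0.3]
gripper_width: -0.003
finger_force: 0.9
```

Emit:
arm_command:
  rows:
    - {"dp":[0.004,0.0006,0],"yaw":0,"grip":0}
    - {"dp":[0.004,0.0006,0],"yaw":0,"grip":0}
    - {"dp":[0.004,0.0006,0],"yaw":0,"grip":0}
    - {"dp":[0.004,0.0006,0],"yaw":0,"grip":0}
    - {"dp":[0.004,0.0006,0],"yaw":0,"grip":0}
    - {"dp":[0.004,0.0006,0],"yaw":0,"grip":0}
    - {"dp":[0.004,0.0006,0],"yaw":0,"grip":0}
    - {"dp":[0.004,0.0006,0],"yaw":0,"grip":0}
    - {"dp":[0.004,0.0006,0],"yaw":0,"grip":0}
    - {"dp":[0.004,0.0006,0],"yaw":0,"grip":0}

```text
t: 23.7
position: [539.6, -40.4, 97.4]
eef_rot: [0.0, 0.828, 0.56, -0.0]
contact_force: [-1.3, -1.5, -0.2]
gripper_width: -0.005
finger_force: 0.9
```

```bash
python3 - <<'E'
from h import *
im2=snap('scene','s7.png'); print(r.state()['position'])
cv2.imwrite('pics/s7b.png',cv2.resize(im2[100:300,150:400,::-1],(750,600),interpolation=cv2.INTER_CUBIC))
E
```

```text
[540.44907555 -40.22284759  97.53752092]
```

View pics/s7b.png

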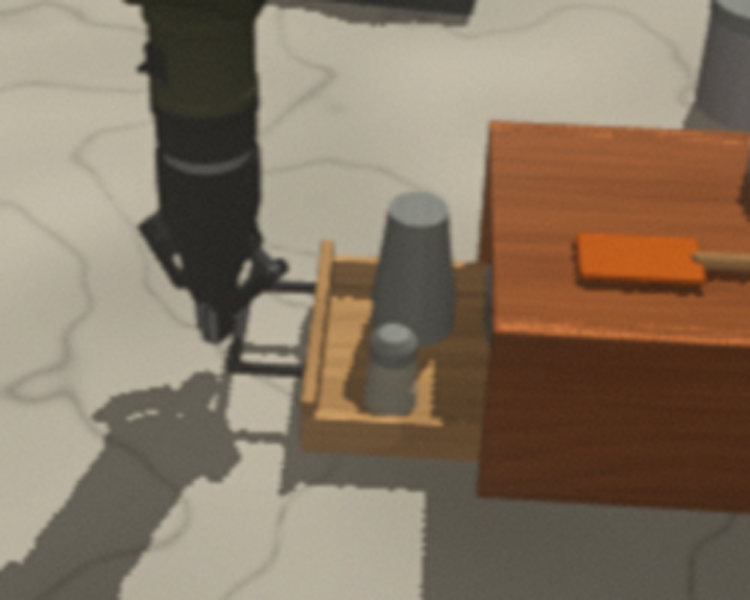

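Both tumblers and the shaker ride upright as the tray moves in, with the nested pair at (418,260) in the crop. I'll continue.

Emit:
arm_command:
  rows:
    - {"dp":[0.004,0.0006,0],"yaw":0,"grip":0}
    - {"dp":[0.004,0.0006,0],"yaw":0,"grip":0}
    - {"dp":[0.004,0.0006,0],"yaw":0,"grip":0}
    - {"dp":[0.004,0.0006,0],"yaw":0,"grip":0}
    - {"dp":[0.004,0.0006,0],"yaw":0,"grip":0}
    - {"dp":[0.004,0.0006,0],"yaw":0,"grip":0}
    - {"dp":[0.004,0.0006,0],"yaw":0,"grip":0}
    - {"dp":[0.004,0.0006,0],"yaw":0,"grip":0}
    - {"dp":[0.004,0.0006,0],"yaw":0,"grip":0}
    - {"dp":[0.004,0.0006,0],"yaw":0,"grip":0}

```text
t: 24.75
position: [579.6, -34.5, 97.4]
eef_rot: [0.0, 0.828, 0.56, -0.0]
contact_force: [-1.9, -2.4, 0.6]
gripper_width: -0.001
finger_force: 0.9
```

Emit:
arm_command:
  rows:
    - {"dp":[0.004,0.0006,0],"yaw":0,"grip":0}
    - {"dp":[0.004,0.0006,0],"yaw":0,"grip":0}
    - {"dp":[0.004,0.0006,0],"yaw":0,"grip":0}
    - {"dp":[0.004,0.0006,0],"yaw":0,"grip":0}
    - {"dp":[0.004,0.0006,0],"yaw":0,"grip":0}
    - {"dp":[0.004,0.0006,0],"yaw":0,"grip":0}
    - {"dp":[0.004,0.0006,0],"yaw":0,"grip":0}
    - {"dp":[0.004,0.0006,0],"yaw":0,"grip":0}
    - {"dp":[0.004,0.0006,0],"yaw":0,"grip":0}
    - {"dp":[0.004,0.0006,0],"yaw":0,"grip":0}

```text
t: 25.75
position: [619.5, -28.4, 97.4]
eef_rot: [-0.0, 0.828, 0.56, -0.0]
contact_force: [-2.1, -1.8, -0.7]
gripper_width: 0.003
finger_force: 0.9
```

Emit:
arm_command:
  rows:
    - {"dp":[0.004,0.0006,0],"yaw":0,"grip":0}
    - {"dp":[0.004,0.0006,0],"yaw":0,"grip":0}
    - {"dp":[0.004,0.0006,0],"yaw":0,"grip":0}
    - {"dp":[0.003,0.0004,0],"yaw":0,"grip":0}
    - {"dp":[0.003,0.0004,0],"yaw":0,"grip":0}
    - {"dp":[0.003,0.0004,0],"yaw":0,"grip":0}
    - {"dp":[0.003,0.0004,0],"yaw":0,"grip":0}
    - {"dp":[0.003,0.0004,0],"yaw":0,"grip":0}
    - {"dp":[0.002,0.0003,0],"yaw":0,"grip":0}
    - {"dp":[0.002,0.0003,0],"yaw":0,"grip":0}

```text
t: 26.75
position: [650.4, -24.0, 97.4]
eef_rot: [-0.0, 0.828, 0.56, -0.0]
contact_force: [-1.8, -1.3, -0.5]
gripper_width: 0.002
finger_force: 0.8
```

Emit:
arm_command:
  rows:
    - {"dp":[0.0015,0.0002,0],"yaw":0,"grip":0}
    - {"dp":[0.0015,0.0002,0],"yaw":0,"grip":0}
    - {"dp":[0.0015,0.0002,0],"yaw":0,"grip":0}
    - {"dp":[0.0015,0.0002,0],"yaw":0,"grip":0}
    - {"dp":[0.001,0.0001,0],"yaw":0,"grip":0}
    - {"dp":[0.001,0.0001,0],"yaw":0,"grip":0}
    - {"dp":[0.001,0.0001,0],"yaw":0,"grip":0}
    - {"dp":[0.001,0.0001,0],"yaw":0,"grip":0}
    - {"dp":[0,0,0],"yaw":0,"grip":0}
    - {"dp":[0,0,0],"yaw":0,"grip":0}

```text
t: 27.75
position: [660.4, -22.7, 97.4]
eef_rot: [-0.0, 0.828, 0.56, 0.0]
contact_force: [-1.4, -0.4, 0.2]
gripper_width: -0.001
finger_force: 0.4
```

Emit:
arm_command:
  rows:
    - {"dp":[0.001,0.0001,0],"yaw":0,"grip":0}
    - {"dp":[0.001,0.0001,0],"yaw":0,"grip":0}
    - {"dp":[0.001,0.0001,0],"yaw":0,"grip":0}
    - {"dp":[0.001,0.0001,0],"yaw":0,"grip":0}
    - {"dp":[0.001,0.0001,0],"yaw":0,"grip":0}
    - {"dp":[0.001,0.0001,0],"yaw":0,"grip":0}
    - {"dp":[0.001,0.0001,0],"yaw":0,"grip":0}
    - {"dp":[0.001,0.0001,0],"yaw":0,"grip":0}
    - {"dp":[0,0,0],"yaw":0,"grip":0}
    - {"dp":[0,0,0],"yaw":0,"grip":0}

```text
t: 28.75
position: [667.7, -22.0, 97.2]
eef_rot: [-0.0, 0.828, 0.56, -0.0]
contact_force: [-3.4, 0.9, 1.3]
gripper_width: -0.001
finger_force: 2.2
```

```bash
python3 - <<'E'
from h import *
a=snap('scene','s8.png'); b=snap('top','t8.png')
cv2.imwrite('pics/c8.png',np.hstack([cv2.resize(a[140:260,210:290,::-1],(400,600),interpolation=3),cv2.resize(b[90:240,200:300,::-1],(400,600),interpolation=3)]))
E
```

```text
(no output)
```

View pics/c8.png

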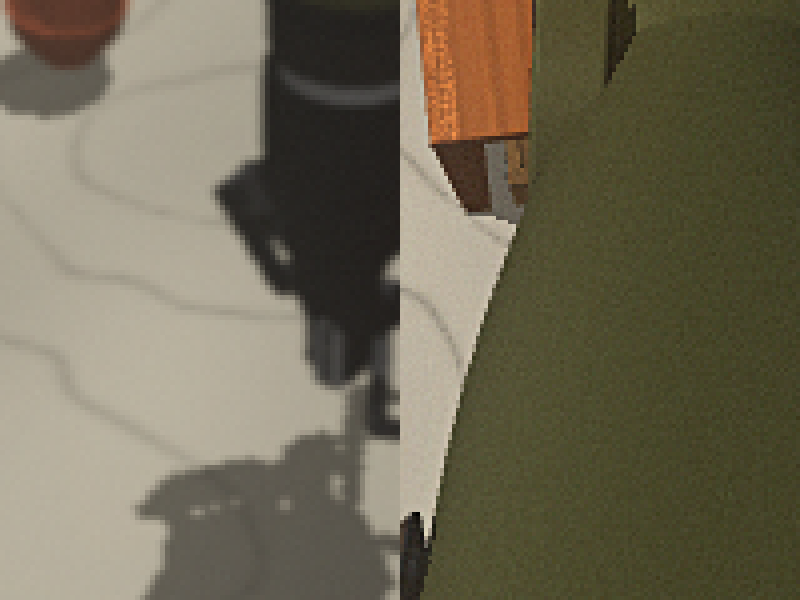

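This crop shows the fingers at the bar but not the front panel. The force is rising, so I'll press on gently to confirm the stop.

Emit:
arm_command:
  rows:
    - {"dp":[0.0005,0.0001,0],"yaw":0,"grip":0}
    - {"dp":[0.0005,0.0001,0],"yaw":0,"grip":0}
    - {"dp":[0.0005,0,0],"yaw":0,"grip":0}
    - {"dp":[0.0005,0,0],"yaw":0,"grip":0}
    - {"dp":[0.0005,0,0],"yaw":0,"grip":0}
    - {"dp":[0.0005,0,0],"yaw":0,"grip":0}
    - {"dp":[0,0,0],"yaw":0,"grip":0}
    - {"dp":[0,0,0],"yaw":0,"grip":0}
    - {"dp":[0,0,0],"yaw":0,"grip":0}
    - {"dp":[0,0,0],"yaw":0,"grip":0}

```text
t: 29.85
position: [668.6, -22.0, 97.0]
eef_rot: [-0.001, 0.828, 0.56, -0.002]
contact_force: [-12.9, -0.9, 7.4]
gripper_width: -0.0
finger_force: 6.0
```

Emit:
arm_command:
  rows:
    - {"dp":[-0.005,-0.0007,0],"yaw":0,"grip":0}
    - {"dp":[-0.015,-0.002,0],"yaw":0,"grip":0}
    - {"dp":[-0.02,-0.003,0],"yaw":0,"grip":0}
    - {"dp":[-0.02,-0.003,0],"yaw":0,"grip":0}
    - {"dp":[-0.02,-0.003,0.02],"yaw":0,"grip":0}
    - {"dp":[-0.03,-0.02,0.04],"yaw":0,"grip":0}
    - {"dp":[-0.03,-0.04,0.04],"yaw":0,"grip":0}
    - {"dp":[-0.02,-0.045,0.04],"yaw":0,"grip":0}
    - {"dp":[-0.02,-0.045,0.04],"yaw":0,"grip":0}
    - {"dp":[-0.02,-0.045,0.02],"yaw":0,"grip":0}

```text
t: 30.85
position: [491.2, -198.2, 271.2]
eef_rot: [0.003, 0.828, 0.561, 0.002]
contact_force: [1.2, -1.0, 0.2]
gripper_width: -0.002
finger_force: 0.0
```

Emit:
arm_command:
  rows:
    - {"dp":[-0.02,-0.045,0],"yaw":0,"grip":0}
    - {"dp":[-0.02,-0.045,0],"yaw":0,"grip":0}
    - {"dp":[-0.02,-0.045,0],"yaw":0,"grip":0}
    - {"dp":[-0.02,-0.045,0],"yaw":0,"grip":0}
    - {"dp":[0,0,0],"yaw":0,"grip":0}
    - {"dp":[0,0,0],"yaw":0,"grip":0}
    - {"dp":[0,0,0],"yaw":0,"grip":0}
    - {"dp":[0,0,0],"yaw":0,"grip":0}
    - {"dp":[0,0,0],"yaw":0,"grip":0}
    - {"dp":[0,0,0],"yaw":0,"grip":0}

```text
t: 31.85
position: [410.2, -375.8, 267.7]
eef_rot: [0.0, 0.828, 0.561, 0.0]
contact_force: [0.3, 0.3, -0.5]
gripper_width: 0.004
finger_force: 0.0
```

```bash
python3 - <<'E'
from h import *
M=mats('top'); a=cv2.imread('pics/top0.png')[:,:,::-1].copy(); b=snap('top','t9.png'); print(r.state()['position'])
e=np.array([.9906,.1366]); l=np.array([-.1366,.9906])
def prof(im,mid,z):  # along e, through points off-centre on the bar, dark bar
    g=cv2.cvtColor(im,cv2.COLOR_RGB2GRAY).astype(np.float32); s=np.arange(-25,26,1.); acc=0
    for k in np.arange(-30,31,5):
        p=proj(np.c_[np.array(mid)+np.outer(s,e)+k*l,np.full(len(s),z)],M).astype(np.float32)
        acc=acc+cv2.remap(g,p[:,:1],p[:,1:],1)[:,0]
    return acc/13
for im,mid in ((a,(468,-53)),(b,(686,-23))):
    q=prof(im,mid,42); i=q.argmin(); w=np.clip(q.min()+25-q,0,None); print('bar at s=',(w*np.arange(-25,26)).sum()/w.sum(),q.astype(int)[::2])
# white pot/cupboard: front panel top edge vs face, wood colour lines
g=b[:,:,0]
E
```

```text
[ 410.12237172 -375.96267246  267.71638541]
bar at s= 3.2633594451401984 [132 132 131 131 132 133 134 137 116  81  77  78  54  47  54  51  45  88
 123 122 120 119 123 122 121 121]
bar at s= -0.8089632897670531 [131 112  76  72  71  69  92 116 120 117  61  35  43  46  46  80 113  82
  69  71  67  68  68  66  66  67]
```

```bash
python3 -c "
from bench import r
print(r.hand_in())"
```

```text
the job is handed in; nothing more can be done
None
```

The job is handed in: the spare is nested upside down over the mate and let go, the tray is pushed to its stop (about 216 mm of travel measured) and the terracotta pot was never touched, but I couldn't see inside the shut tray to check that everything still stands (it did at about half travel).

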